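# Close up the slide cabinet

### The arm

A 6-joint arm with a two-finger parallel gripper is mounted at the origin on a cart in front of the work surface, level with it; the furniture and walls round the work are solid. World frame = base frame: x ahead of the robot, y to its left, z up, the work surface at z = 0. Lengths are in m, angles in rad, forces in N, time in s.
With the tool pointing down it reaches from about 0.3 to 0.775 m from the base axis. Payload 14.6 kg.
Tool frame: the origin (TCP) lies midway between the tips of the shut fingers; the grasp point (between the pads) lies r.grip_depth behind it (r.grip_depth is the distance from the TCP to the grasp point, in m); z points along the fingers, y is the line along which they close (so a half turn about z gives the same grasp; the last joint's range is limited). The gripper opens to 94 mm and grips with 3 to 60 N. Pads are 16 mm wide; open, the fingers measure 119 mm over their backs; the gripper's body (75 mm by 177 mm) begins 78 mm behind the grasp point.
Start: joints at [1.073, 0.3, 1.521, -0, 1.321, -0.067], TCP at [0.23, 0.5, 0.205] pointing down, gripper open.
Joint ranges: [-3.03, 3.03], [-0.79, 2.21], [0.23, 2.52], [-1.04, 4.18], [0, 3.07], [-2.55, 2.55]. Speed limits (rad/s): [2.22, 2.22, 2.57, 3.14, 3.14, 3.14].

### API

Orientations are given as a unit quaternion [x, y, z, w].
In Python, from bench import r, optics, spotter gives the robot as it stands.
- The arm moves only by the tool drive_tool, never from a script. Its argument "plan" is a list of rows, each a list of 7 numbers: the shift along the tool's x, y, z each as a share of 0.3 m, from -1 to 1, then the turn, a rotation vector about the tool's x, y, z each as a share of 2 rad, from -1 to 1, then the gripper command: -1 is shut, 1 is fully open, values between are in proportion. In form: [[x, y, z, ax, ay, az, hand], ...]. A call has 1 to 12 rows; each row shifts and turns the commanded pose from where the row before left it, along the tool's axes as they then stand; what a row does not reach is not made up. A row lasts 1/10 s, in which the tool goes at most 50 mm and 8.59 degrees, less where a joint would pass 70% of its speed; a pose out of reach is approached as far as the arm can. A call with a number of a shift or a turn outside -1 to 1 is refused whole. A call with a gripper value outside its range is refused whole. The fingers move at their own pace and stop on an object; "squeeze" is the grip in N (left out, the last holds). Time passes only in rows, so rows that do not move let the fingers close. It gives the time, the measured TCP pose, the force, the opening and the grip force at its end, in the units of the state.
- r.sense(): the state, without advancing time (a new reading comes with each control period).
- optics.capture(name): name is "side" or "top" or "wrist"; returns the picture (400x640x3 uint8, red, green, blue); there is no depth.
- optics.calibration(name): a dict with "fx", "fy", "cx", "cy" (pixels), "R" (3x3) and "t" (3): a world point X has camera coordinates R X + t. Camera axes: x right, y down, z forward; pixel columns grow to the right and rows downward; lengths in m; the calibration is good to about 2 mm. A picture is of the moment at which its call begins: read the wrist's pose just before it. calibration takes no time and is no camera call; for the wrist camera it gives the pose at the moment of the call.
- r.finish_job(): hands the job in; it is judged then, once.
Trained networks look in the newest picture that a camera, given by its name, has taken for a name from the list of things; names that differ only in an ending like _2 or _b are one class to them, and where a whole thing is asked for, a point or a joint stands for the part that bears it (a point fixed in the world has none). Each returns a list of dicts, best first, with "confidence" (0 to 1); they miss things now and then, are a little off and sometimes report something else, mostly with a low value. They report only what shows in the picture. A call takes as long as a camera call.
- spotter.find_in(camera, name): "centre" ([column, row] in pixels, amid what is visible of it).
The state is a dict: "t": time; "joint_pos": joint angles; "joint_velocities": joint speeds; "joint_torque": joint torques, N m; "eef_pos": TCP position; "ee_rot": TCP orientation; "wrist_force": force on the tool from outside, world axes, zero at the start; "wrist_torque": the same for the moment, N m; "grip_width": finger opening in m; "gripper_force": force on a finger pad.
Only numpy, scipy, OpenCV 4.12 (cv2) and the standard library are available. Lean on these libraries where they do the work, as an engineer would, in place of code of your own. Each camera call takes 0.05 s, during which the arm holds its last target. There are 200 camera calls.

### The job

Close up the low two-drawer slide cabinet using only the fingertips, without gripping or lifting anything. First fold the standing lid of the green slide box in the right-hand drawer gently down until it is shut, while its drawer is still out, so that the lid clears the cabinet; then push both drawers gently and fully home. Leave the small things standing around and on the cabinet where they are.

Things in the scene. Friction and masses are not known exactly. Their poses are not given: they have to be found in the camera images.
- unit: Grey low drawer cabinet, fixed, 200 deep (x) x 264 wide (y) x 66 mm high. Origin: centre of its underside; x points from front to back, z up; yaw within 15 degrees. Case front at x = -100 mm. Two drawers side by side slide out along -x: right, y = -64.5 mm, with the green slide box; left, y = +64.5 mm, with a small pale carton. Box and carton are fixed in their drawers.
- slide_drawer (a joint): How far the right drawer, with the green slide box, is pulled out, in m: 0 = fully home (back of its front panel on the case), 0.14 = stop. Moves with about 1.5 N of friction plus light damping and stays where it is left.
- spare_drawer (a joint): The same for the left drawer, with the pale carton.
- slide_drawer_pull (a point): Middle of the outer face of the right drawer's pull: a strip 60 mm wide (y), 8 mm high, standing 9 mm off the front panel, 34 mm above the worktop. The panel is 124 mm wide, 8 mm thick, from 6 to 62 mm above the worktop. Axes as the cabinet's.
- spare_drawer_pull (a point): The same point on the left drawer's pull.
- slidebox_lid (a joint): Opening angle of the slide box's lid, rad: 0 = shut and level, about 1.48 = upright, the stop. The hinge is on the box's far side (cabinet +x), along the cabinet's y. It has slight friction and holds the lid when steep; near level it may sink shut slowly. It needs well under 1 N at the free edge.
- lid_hinge (a point): Middle of the lid's hinge line, 36 mm above the worktop, 109 mm behind the drawer's pull face. The lid reaches 83 mm from it and is 98 mm wide (y); its outer face lies 10 mm off the hinge line, so the shut lid's top is 46 mm above the worktop. The frame turns with the lid (x from free edge to hinge, z out of the outer face).
- lid_edge (a point): Middle of the lid's free edge on its outer face (83 mm along the lid from the hinge, 10 mm out). With the lid upright it is about 120 mm above the worktop and the outer face looks to the cabinet's back (+x).
- coverslip_box: Small white box with blue lid, 27 x 27 x 16 mm, standing loose on the cabinet's top above the left drawer. Bystander. Origin: centre of its underside.
- jar: White capped jar, 54 mm wide, 73 mm high, on the worktop to the left of the cabinet. Bystander. Origin: centre of its underside.
- tape: Roll of tape lying flat, 62 mm wide, 19 mm high, on the worktop to the right of the cabinet. Bystander. Origin: centre of its underside.
- cork: Brown cork, 19 mm wide, 22 mm high, standing on the worktop to the right of the drawers. Bystander. Origin: centre of its underside.

How it is judged:
On the way:
1. the slide box's lid is shut while its drawer is still out (value of joint slidebox_lid below 0.08 rad and value of joint slide_drawer above 0.08 m), for 0.2 s.
At the end, for the whole second after the job is handed in: The slide box's lid is shut (within 0.08 rad) and both drawers are home (within 5 mm) (value of joint slidebox_lid below 0.08 rad and value of joint each of slide_drawer, spare_drawer below 0.005 m); the robot touches nothing.
It fails at once if the slide drawer is pushed in with the lid still up (value of joint slide_drawer below 0.08 m and value of joint slidebox_lid above 0.25 rad).
It fails at once if the cabinet, a drawer or the slide box is pushed with more than 40 N (contact force between the fingers and unit above 40 N).
It fails at once if a bystander is moved by more than 20 mm, tipped or lifted (distance of any of coverslip_box, jar, tape, cork from where it was at the start of the episode above 0.02 m or angle between any of jar, cork's own z axis and vertical above 0.5 rad).
It also fails if it takes over 59 s, if anything falls off the work surface, if the arm or the gripper's body presses on something with over 40 N, if the wrist force passes 120 N, or if a joint passes its speed limit or range.

## Working session

There is one attempt and no reset: what is moved stays moved. The work goes in short steps, Python scripts to look and compute and a tool call to move; the robot and the scene stay as the last step left them, time stands still between calls to the robot, and variables do not carry over. Pictures are saved under pics/ and viewed, at most 10 in all, crops included, and the job is handed in when it is done.

Besides the shell and the picture viewer there is one more tool, called by a JSON object that holds its "api" and its "payload". drive_tool: Moves the arm, as the interface text tells. Its arguments: {"type":"object","properties":{"plan":{"type":"array","items":{"type":"array","items":{"type":"number"}}},"squeeze":{"type":"number"}},"required":["plan"]}

```bash
mkdir -p pics; cat > h.py <<'E'
from bench import r, optics, spotter
import numpy as np, cv2
def snap(c,n):
    im=optics.capture(c); cv2.imwrite(f'pics/{n}.png',im[:,:,::-1]); return im
def ray(c,px):
    k=optics.calibration(c); R=np.array(k['R']);t=np.array(k['t'])
    d=R.T@np.array([(px[0]-k['cx'])/k['fx'],(px[1]-k['cy'])/k['fy'],1.]); o=-R.T@t
    return o,d/np.linalg.norm(d)
def atz(c,px,z):
    o,d=ray(c,px); return o+d*(z-o[2])/d[2]
def tri(c1,p1,c2,p2):
    a,u=ray(c1,p1);b,v=ray(c2,p2)
    s=np.linalg.lstsq(np.c_[u,-v],b-a,rcond=None)[0]
    P,Q=a+u*s[0],b+v*s[1]; return (P+Q)/2,np.linalg.norm(P-Q)
E
cat > a.py <<'E'
from h import *
np.set_printoptions(precision=3,suppress=True)
for c in('top','side'):
    snap(c,c+'1')
D={}
for n in ['unit','slide_drawer_pull','spare_drawer_pull','lid_edge','lid_hinge','coverslip_box','jar','tape','cork']:
    for c in('top','side'):
        f=spotter.find_in(c,n)[:2]; print(n,c,[(np.round(x['centre'],1),round(x['confidence'],2)) for x in f])
        if f: D[n,c]=f[0]['centre']
    if (n,'top') in D and (n,'side') in D: print('   ',*tri('top',D[n,'top'],'side',D[n,'side']))
s=r.sense();print(s['t'],s['eef_pos'],s['ee_rot'],s['grip_width'],r.grip_depth)
E
python3 a.py
```

```text
unit top [(array([336.6, 187.4]), 0.71), (array([358.5, 219. ]), 0.6)]
unit side [(array([296.5, 208.9]), 0.64)]
    [ 0.683 -0.016  0.013] 0.00836182155705624
slide_drawer_pull top [(array([358.2, 238.6]), 0.9)]
slide_drawer_pull side [(array([352.3, 196.2]), 0.91)]
    [ 0.555 -0.062  0.038] 0.009699515626776848
spare_drawer_pull top [(array([302.8, 224.7]), 0.59)]
spare_drawer_pull side [(array([329.3, 230.6]), 0.84)]
    [0.587 0.066 0.033] 0.0005699570501559519
lid_edge top [(array([361.3, 222.2]), 0.62)]
lid_edge side [(array([341.1, 180.5]), 0.72)]
    [ 0.587 -0.068  0.075] 0.005153147401963183
lid_hinge top [(array([362.8, 223. ]), 0.84)]
lid_hinge side [(array([343.8, 181.3]), 0.66)]
    [ 0.583 -0.072  0.072] 0.0008270005691309554
coverslip_box top []
coverslip_box side [(array([270.3, 207. ]), 0.7)]
jar top [(array([246.9, 173. ]), 0.76), (array([358.4, 236.8]), 0.52)]
jar side [(array([255.6, 265.3]), 0.7)]
    [0.712 0.198 0.03 ] 0.010476989501844582
tape top [(array([362.5, 224.4]), 0.28)]
tape side [(array([335.8, 166.1]), 0.7)]
    [ 0.588 -0.066  0.115] 0.027322826640339953
cork top []
cork side [(array([367.4, 180.6]), 0.62)]
1.0 [0.23  0.5   0.205] [ 0.214  0.977 -0.    -0.   ] 0.09404554354210466 0.0188
```

```bash
python3 - <<'E'
import cv2
for c,(a,b,d,e) in dict(top=(120,300,200,440),side=(120,320,200,440)).items():
    im=cv2.imread(f'pics/{c}1.png')[a:b,d:e]; cv2.imwrite(f'pics/{c}1c.png',cv2.resize(im,None,fx=3,fy=3,interpolation=cv2.INTER_CUBIC))
E
```

```text
(no output)
```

View pics/top1c.png

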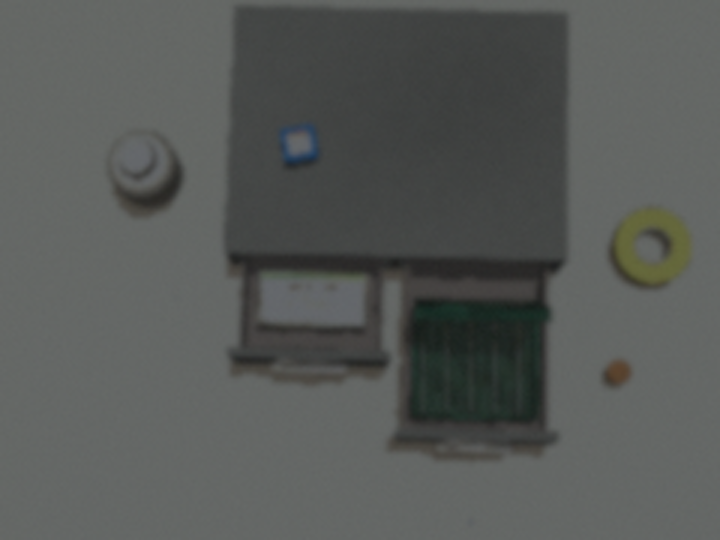

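View pics/side1c.png

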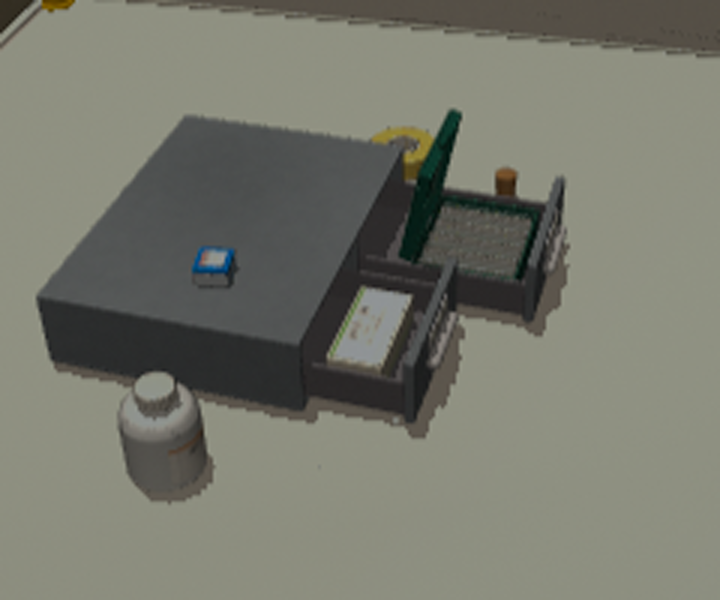

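The top view shows the cabinet front edge at about row 207. The slide drawer pull is near (357,269), the spare pull near (303,244), and the upright lid near (360,223). The cork is at (405,244), the tape at (417,202) and the jar at (247,173). The side view shows the lid's free edge at about (352,158) and the pulls at (385,200) and (347,232).

```bash
cat > b.py <<'E'
from h import *
np.set_printoptions(precision=3,suppress=True)
T=lambda u,v,z:atz('top',(200+u/3,120+v/3),z)
S=lambda u,v,z:atz('side',(200+u/3,120+v/3),z)
fl,fr=T(227,258,.066),T(566,265,.066);bl,br=T(235,6,.066),T(567,12,.066)
print('corners',fl,fr,bl,br)
print('S corners',S(302,347,.066),S(403,150,.066),S(40,298,.066),S(186,117,.066))
d=fl-fr; yaw=np.arctan2(-d[0],d[1]); d2=(bl+br-fl-fr); print('yaw',yaw,np.arctan2(d2[1],d2[0]))
t=lambda a,b:tri('top',(200+a[0]/3,120+a[1]/3),'side',(200+b[0]/3,120+b[1]/3))
print('slide pull',T(469,455,.034),t((469,452),(556,243)))
print('spare pull',T(310,376,.034),t((310,373),(442,337)))
print('slide panel top outer corners',T(393,441,.062),T(556,437,.062))
print('spare panel',T(230,362,.062),T(387,358,.062))
print('lid edge',T(413,310,.12),T(549,310,.12),T(481,305,.12))
print('lid side near-left top',S(445,120,.12),S(458,112,.12))
print('cork',T(617,373,.02),'tape',T(652,246,.02),'jar',T(140,165,.05),'cov',T(299,144,.08))
E
python3 b.py
```

```text
corners [0.628 0.126 0.066] [ 0.616 -0.133  0.066] [0.831 0.118 0.066] [ 0.818 -0.144  0.066]
S corners [0.63  0.132 0.066] [ 0.619 -0.125  0.066] [0.828 0.122 0.066] [ 0.816 -0.138  0.066]
yaw -0.048305575681778325 -0.04691325060106872
slide pull [ 0.475 -0.056  0.034] (array([ 0.479, -0.055,  0.042]), np.float64(0.003890277047358876))
spare pull [0.539 0.066 0.034] (array([0.544, 0.066, 0.035]), np.float64(0.00606584044913968))
slide panel top outer corners [0.486 0.003 0.062] [ 0.486 -0.12   0.062]
spare panel [0.549 0.125 0.062] [0.549 0.006 0.062]
lid edge [ 0.577 -0.014  0.12 ] [ 0.575 -0.112  0.12 ] [ 0.58  -0.063  0.12 ]
lid side near-left top [ 0.577 -0.091  0.12 ] [ 0.569 -0.105  0.12 ]
cork [ 0.536 -0.175  0.02 ] tape [ 0.636 -0.209  0.02 ] jar [0.707 0.196 0.05 ] cov [0.713 0.069 0.08 ]
```

{"api": "drive_tool", "payload": {"plan": [[0, 0, 0, 0, 0, -0.0637, -1], [0, 0, 0, 0, 0, -0.0637, -1], [0, 0, 0, 0, 0, -0.0637, -1], [-0.09, -0.12, 0, 0, 0, 0, -1], [-0.09, -0.12, 0, 0, 0, 0, -1], [-0.09, -0.12, 0, 0, 0, 0, -1], [-0.09, -0.12, 0, 0, 0, 0, -1], [-0.09, -0.12, 0, 0, 0, 0, -1], [-0.09, -0.12, 0, 0, 0, 0, -1], [-0.09, -0.12, 0, 0, 0, 0, -1], [-0.09, -0.12, 0, 0, 0, 0, -1], [-0.09, -0.12, 0, 0, 0, 0, -1]], "squeeze": 5}}

```text
t: 2.2
eef_pos: [0.4574, 0.1626, 0.2057]
ee_rot: [0.024, 1.0, 0.0, 0.0]
wrist_force: [0.4, 0.9, 1.1]
grip_width: 0.0022
gripper_force: 0.0
```

{"api": "drive_tool", "payload": {"plan": [[-0.102, -0.122, 0, 0, 0, 0, -1], [-0.102, -0.122, 0, 0, 0, 0, -1], [-0.102, -0.122, 0, 0, 0, 0, -1], [-0.102, -0.122, 0, 0, 0, 0, -1], [-0.102, -0.122, 0, 0, 0, 0, -1], [-0.102, -0.122, 0, 0, 0, 0, -1], [0, 0, 0.12, 0, 0, 0, -1], [0, 0, 0.12, 0, 0, 0, -1], [0, 0, 0.1, 0, 0, 0, -1], [0, 0, 0, 0, 0, 0, -1]]}}

```text
t: 3.2
eef_pos: [0.6274, -0.0637, 0.0992]
ee_rot: [0.024, 1.0, 0.0, -0.004]
wrist_force: [-0.0, 0.6, 0.3]
grip_width: 0.0004
gripper_force: 0.0
```

```bash
python3 - <<'E'
from h import *
im=snap('side','s2'); cv2.imwrite('pics/s2c.png',cv2.resize(im[60:260,240:460,::-1],None,fx=3,fy=3,interpolation=cv2.INTER_CUBIC))
s=r.sense();print(s['t'],s['eef_pos'],s['wrist_force'])
E
```

```text
3.25 [ 0.62871441 -0.06385314  0.10235518] [-0.63007933  0.3902449   0.86536786]
```

View pics/s2c.png

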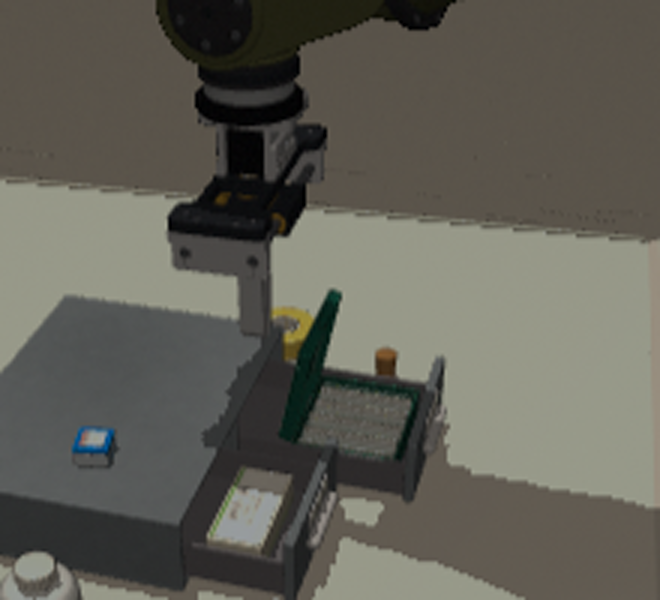

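{"api": "drive_tool", "payload": {"plan": [[0.02, 0, 0.004, 0, 0, 0, -1], [0.02, 0, 0.004, 0, 0, 0, -1], [0.02, 0, 0.004, 0, 0, 0, -1], [0.02, 0, 0.004, 0, 0, 0, -1], [0.02, 0, 0.004, 0, 0, 0, -1], [0.019, 0, 0.0017, 0, 0, 0, -1], [0.019, 0, 0.0017, 0, 0, 0, -1], [0.019, 0, 0.0017, 0, 0, 0, -1], [0.0143, 0, 0.0053, 0, 0, 0, -1], [0.0143, 0, 0.0053, 0, 0, 0, -1], [0.0143, 0, 0.0053, 0, 0, 0, -1], [0.0143, 0, 0.0053, 0, 0, 0, -1]]}}

```text
t: 4.45
eef_pos: [0.5648, -0.0608, 0.0893]
ee_rot: [0.024, 1.0, 0.0, -0.0]
wrist_force: [0.3, -0.1, 0.5]
grip_width: 0.0006
gripper_force: 0.3
```

{"api": "drive_tool", "payload": {"plan": [[0.012, 0, 0.0092, 0, 0, 0, -1], [0.012, 0, 0.0092, 0, 0, 0, -1], [0.012, 0, 0.0092, 0, 0, 0, -1], [0.012, 0, 0.0092, 0, 0, 0, -1], [0.0087, 0, 0.0125, 0, 0, 0, -1], [0.0087, 0, 0.0125, 0, 0, 0, -1], [0.0087, 0, 0.0125, 0, 0, 0, -1], [0.0087, 0, 0.0125, 0, 0, 0, -1], [0.004, 0, 0.0096, 0, 0, 0, -1], [0.004, 0, 0.0096, 0, 0, 0, -1], [0.004, 0, 0.0096, 0, 0, 0, -1], [0.003, 0, 0.0096, 0, 0, 0, -1]]}}

```text
t: 5.65
eef_pos: [0.5358, -0.0594, 0.0518]
ee_rot: [0.024, 1.0, 0.0, 0.0]
wrist_force: [0.9, -0.2, 0.7]
grip_width: 0.0005
gripper_force: 0.2
```

```bash
python3 - <<'E'
from h import *
im=snap('side','s3'); cv2.imwrite('pics/s3c.png',cv2.resize(im[100:260,280:440,::-1],None,fx=3,fy=3,interpolation=cv2.INTER_CUBIC))
s=r.sense();print(s['t'],s['eef_pos'],s['wrist_force'])
E
```

```text
5.7 [ 0.53549743 -0.05933313  0.051307  ] [ 0.23814433  0.30687722 -1.38274984]
```

View pics/s3c.png

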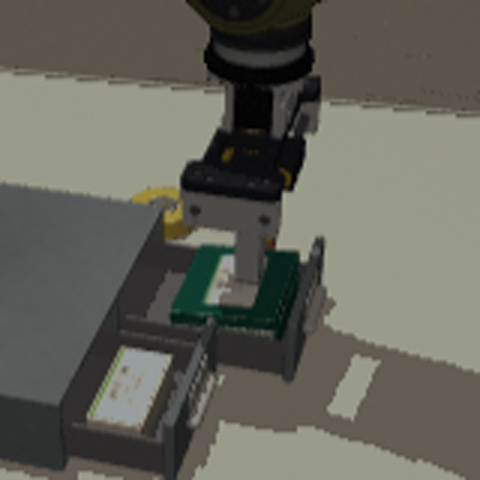

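The lid is almost level, with the fingertip resting on it at about (238,295) in the crop. I'll press it the last few millimetres.

{"api": "drive_tool", "payload": {"plan": [[0, 0, 0.004, 0, 0, 0, -1], [0, 0, 0.004, 0, 0, 0, -1], [0, 0, 0.004, 0, 0, 0, -1], [0, 0, 0.004, 0, 0, 0, -1], [0, 0, 0.003, 0, 0, 0, -1], [0, 0, 0, 0, 0, 0, -1], [0, 0, 0, 0, 0, 0, -1], [0, 0, 0, 0, 0, 0, -1]]}}

```text
t: 6.5
eef_pos: [0.5359, -0.0594, 0.0463]
ee_rot: [0.024, 1.0, -0.0, 0.0]
wrist_force: [-0.6, 0.5, 0.3]
grip_width: 0.0007
gripper_force: 0.1
```

{"api": "drive_tool", "payload": {"plan": [[0, 0, 0.003, 0, 0, 0, -1], [0, 0, 0.003, 0, 0, 0, -1], [0, 0, 0, 0, 0, 0, -1], [0, 0, 0, 0, 0, 0, -1], [0, 0, 0, 0, 0, 0, -1]]}}

```text
t: 7.0
eef_pos: [0.537, -0.0595, 0.046]
ee_rot: [0.024, 1.0, -0.0, 0.002]
wrist_force: [-0.5, 1.5, 11.8]
grip_width: 0.0005
gripper_force: 6.6
```

{"api": "drive_tool", "payload": {"plan": [[0, 0, -0.02, 0, 0, 0, -1], [0, 0, -0.1, 0, 0, 0, -1], [0, 0, -0.1, 0, 0, 0, -1], [0.11, 0, 0, 0, 0, 0, -1], [0.11, 0, 0, 0, 0, 0, -1], [0.11, 0, 0, 0, 0, 0, -1], [0, 0, 0.09, 0, 0, 0, -1], [0, 0, 0.09, 0, 0, 0, -1], [0, 0, 0.09, 0, 0, 0, -1], [0, 0, 0, 0, 0, 0, -1]]}}

```text
t: 8.0
eef_pos: [0.4352, -0.0543, 0.0272]
ee_rot: [0.024, 1.0, 0.0, -0.002]
wrist_force: [0.9, 0.1, 0.3]
grip_width: 0.0004
gripper_force: 0.0
```

```bash
python3 - <<'E'
from h import *
im=snap('side','s4'); cv2.imwrite('pics/s4c.png',cv2.resize(im[100:260,280:460,::-1],None,fx=3,fy=3,interpolation=cv2.INTER_CUBIC))
s=r.sense();print(s['t'],s['eef_pos'],s['wrist_force'])
E
```

```text
8.05 [ 0.43621938 -0.05442794  0.02894205] [-0.59385439  0.53430575 -0.01185158]
```

View pics/s4c.png

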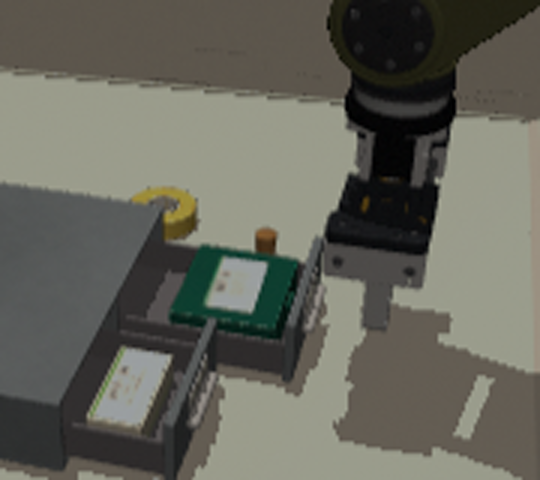

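{"api": "drive_tool", "payload": {"plan": [[0, 0, -0.055, 0, 0, 0, -1], [-0.03, 0, 0, 0, 0, 0, -1], [-0.03, 0, 0, 0, 0, 0, -1], [-0.03, 0, 0, 0, 0, 0, -1], [-0.02, 0, 0, 0, 0, 0, -1], [-0.015, 0, 0, 0, 0, 0, -1], [-0.015, 0, 0, 0, 0, 0, -1], [-0.02, 0, 0, 0, 0, 0, -1], [-0.025, 0, 0, 0, 0, 0, -1], [-0.025, 0, 0, 0, 0, 0, -1], [-0.025, 0, 0, 0, 0, 0, -1], [-0.025, 0, 0, 0, 0, 0, -1]]}}

```text
t: 9.25
eef_pos: [0.5155, -0.0584, 0.0459]
ee_rot: [0.024, 1.0, -0.0, -0.0]
wrist_force: [-2.0, -0.0, -1.5]
grip_width: 0.0005
gripper_force: 0.9
```

{"api": "drive_tool", "payload": {"plan": [[-0.025, 0, 0, 0, 0, 0, -1], [-0.025, 0, 0, 0, 0, 0, -1], [-0.025, 0, 0, 0, 0, 0, -1], [-0.025, 0, 0, 0, 0, 0, -1], [-0.025, 0, 0, 0, 0, 0, -1], [-0.025, 0, 0, 0, 0, 0, -1], [-0.025, 0, 0, 0, 0, 0, -1], [-0.025, 0, 0, 0, 0, 0, -1], [-0.02, 0, 0, 0, 0, 0, -1], [-0.01, 0, 0, 0, 0, 0, -1], [0, 0, 0, 0, 0, 0, -1]]}}

```text
t: 10.35
eef_pos: [0.5843, -0.0617, 0.0461]
ee_rot: [0.024, 1.0, 0.0, 0.0]
wrist_force: [0.2, -0.4, 0.3]
grip_width: 0.0005
gripper_force: 0.0
```

```bash
python3 - <<'E'
from h import *
im=snap('side','s5'); cv2.imwrite('pics/s5c.png',cv2.resize(im[120:260,260:420,::-1],None,fx=4,fy=4,interpolation=cv2.INTER_CUBIC))
s=r.sense();print(s['t'],s['eef_pos'],s['wrist_force'])
E
```

```text
10.4 [ 0.58404265 -0.06162939  0.04605485] [-0.65580814  0.37416718 -0.29296126]
```

View pics/s5c.png

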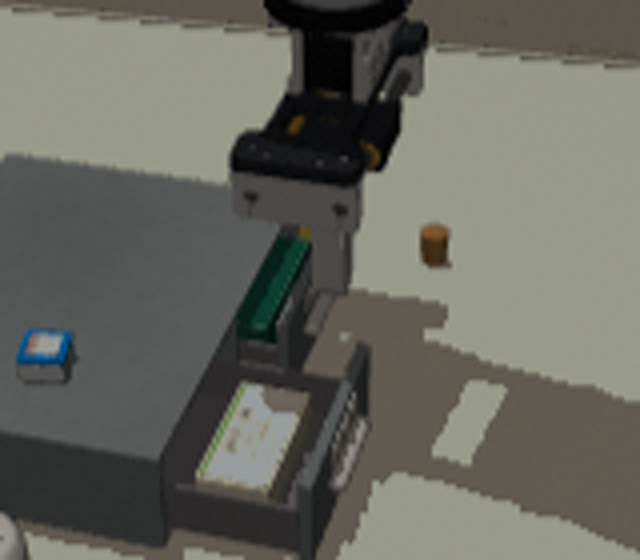

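The slide drawer is nearly in, with its panel at about (290,320) in the crop, and the lid is still shut. I'll keep pushing slowly.

{"api": "drive_tool", "payload": {"plan": [[-0.015, 0, 0, 0, 0, 0, -1], [-0.015, 0, 0, 0, 0, 0, -1], [-0.01, 0, 0, 0, 0, 0, -1], [-0.006, 0, 0, 0, 0, 0, -1], [0, 0, 0, 0, 0, 0, -1]]}}

```text
t: 10.9
eef_pos: [0.5979, -0.0624, 0.046]
ee_rot: [0.024, 1.0, -0.0, 0.0]
wrist_force: [-0.0, -1.0, 0.2]
grip_width: 0.0003
gripper_force: 0.0
```

{"api": "drive_tool", "payload": {"plan": [[-0.007, 0, 0, 0, 0, 0, -1], [-0.006, 0, 0, 0, 0, 0, -1], [0, 0, 0, 0, 0, 0, -1], [0, 0, 0, 0, 0, 0, -1]]}}

```text
t: 11.3
eef_pos: [0.6017, -0.0626, 0.0461]
ee_rot: [0.024, 1.0, -0.0, 0.0]
wrist_force: [-0.7, -0.2, -0.6]
grip_width: 0.0005
gripper_force: 0.0
```

{"api": "drive_tool", "payload": {"plan": [[-0.006, 0, 0, 0, 0, 0, -1], [-0.005, 0, 0, 0, 0, 0, -1], [0, 0, 0, 0, 0, 0, -1], [0, 0, 0, 0, 0, 0, -1]]}}

```text
t: 11.7
eef_pos: [0.6049, -0.0628, 0.046]
ee_rot: [0.024, 1.0, -0.0, 0.0]
wrist_force: [0.2, -0.3, -0.7]
grip_width: 0.0002
gripper_force: 0.0
```

{"api": "drive_tool", "payload": {"plan": [[-0.005, 0, 0, 0, 0, 0, -1], [0, 0, 0, 0, 0, 0, -1], [0, 0, 0, 0, 0, 0, -1]]}}

```text
t: 12.0
eef_pos: [0.6064, -0.0628, 0.046]
ee_rot: [0.024, 1.0, -0.0, 0.0]
wrist_force: [0.4, -0.5, -0.7]
grip_width: 0.0005
gripper_force: 0.0
```

{"api": "drive_tool", "payload": {"plan": [[-0.005, 0, 0, 0, 0, 0, -1], [0, 0, 0, 0, 0, 0, -1], [0, 0, 0, 0, 0, 0, -1]]}}

```text
t: 12.3
eef_pos: [0.6072, -0.0629, 0.046]
ee_rot: [0.024, 1.0, 0.0, -0.001]
wrist_force: [-5.7, -0.2, 3.6]
grip_width: 0.0005
gripper_force: 2.9
```

```bash
python3 - <<'E'
from h import *
im=snap('side','s6'); cv2.imwrite('pics/s6c.png',cv2.resize(im[150:240,290:390,::-1],None,fx=6,fy=6,interpolation=cv2.INTER_CUBIC))
s=r.sense();print(s['t'],s['eef_pos'],s['wrist_force'])
E
```

```text
12.35 [ 0.60724624 -0.06282515  0.04597477] [-6.23936781 -0.22780716  2.9431445 ]
```

View pics/s6c.png

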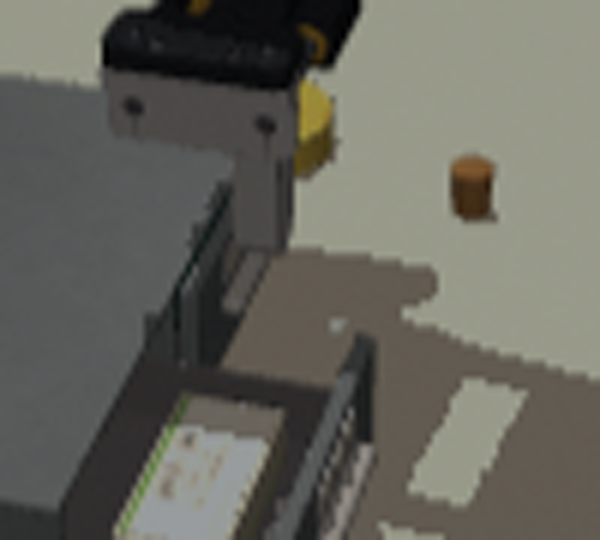

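Contact force has risen to about 6 N, but the view is ambiguous because a sliver of green shows near (200,260). I'll back off to a spot in front of the spare drawer and check from both cameras.

{"api": "drive_tool", "payload": {"plan": [[0.11, 0, 0, 0, 0, 0, -1], [0.11, 0, 0, 0, 0, 0, -1], [0.11, 0, 0, 0, 0, 0, -1], [0, 0.14, 0, 0, 0, 0, -1], [0, 0.14, 0, 0, 0, 0, -1], [0, 0.14, 0, 0, 0, 0, -1], [0, 0, 0, 0, 0, 0, -1]]}}

```text
t: 13.05
eef_pos: [0.5152, 0.0715, 0.0463]
ee_rot: [0.022, 1.0, 0.0, 0.0]
wrist_force: [0.4, -1.0, 1.0]
grip_width: 0.0002
gripper_force: 0.0
```

```bash
python3 - <<'E'
from h import *
a=snap('side','s7')[150:240,290:390,::-1]; b=snap('top','t7')[170:260,300:400,::-1]
cv2.imwrite('pics/c7.png',np.hstack([cv2.resize(x,(400,360),interpolation=cv2.INTER_CUBIC) for x in (a,b)]))
s=r.sense();print(s['t'],s['eef_pos'],s['wrist_force'])
E
```

```text
13.15 [0.51513331 0.06822556 0.04605849] [-0.31436836 -0.78663906 -0.49012624]
```

View pics/c7.png

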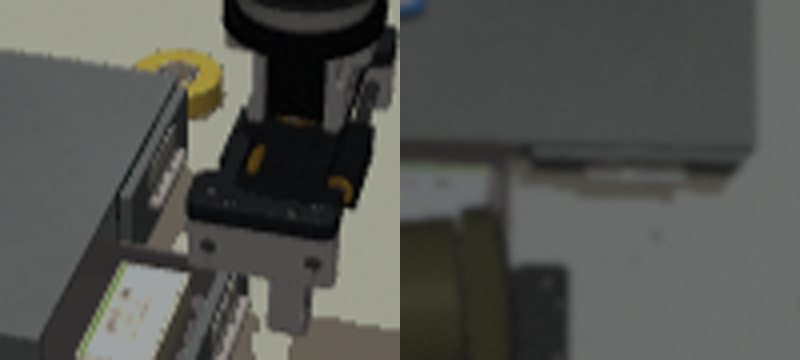

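The slide drawer's panel now sits flush against the case: (155,150) in the side crop and a thin strip at (640,160) in the top crop. The fingertip is in front of the spare drawer, so I'll push it the same way.

{"api": "drive_tool", "payload": {"plan": [[-0.025, 0, 0, 0, 0, 0, -1], [-0.02, 0, 0, 0, 0, 0, -1], [-0.015, 0, 0, 0, 0, 0, -1], [-0.015, 0, 0, 0, 0, 0, -1], [-0.02, 0, 0, 0, 0, 0, -1], [-0.025, 0, 0, 0, 0, 0, -1], [-0.025, 0, 0, 0, 0, 0, -1], [-0.025, 0, 0, 0, 0, 0, -1], [-0.025, 0, 0, 0, 0, 0, -1], [-0.025, 0, 0, 0, 0, 0, -1], [-0.025, 0, 0, 0, 0, 0, -1], [-0.025, 0, 0, 0, 0, 0, -1]]}}

```text
t: 14.35
eef_pos: [0.5965, 0.0638, 0.0459]
ee_rot: [0.024, 1.0, -0.0, -0.0]
wrist_force: [-1.7, -1.3, 0.3]
grip_width: 0.0007
gripper_force: 0.9
```

{"api": "drive_tool", "payload": {"plan": [[-0.015, 0, 0, 0, 0, 0, -1], [-0.01, 0, 0, 0, 0, 0, -1], [-0.006, 0, 0, 0, 0, 0, -1], [-0.005, 0, 0, 0, 0, 0, -1], [-0.004, 0, 0, 0, 0, 0, -1], [0, 0, 0, 0, 0, 0, -1], [0, 0, 0, 0, 0, 0, -1]]}}

```text
t: 15.05
eef_pos: [0.608, 0.0634, 0.0461]
ee_rot: [0.024, 1.0, 0.0, 0.0]
wrist_force: [-0.7, 0.2, 0.3]
grip_width: 0.0003
gripper_force: 0.1
```

{"api": "drive_tool", "payload": {"plan": [[-0.006, 0, 0, 0, 0, 0, -1], [-0.005, 0, 0, 0, 0, 0, -1], [0, 0, 0, 0, 0, 0, -1], [0, 0, 0, 0, 0, 0, -1]]}}

```text
t: 15.45
eef_pos: [0.6114, 0.0631, 0.046]
ee_rot: [0.024, 1.0, 0.0, 0.0]
wrist_force: [0.4, -0.2, -0.6]
grip_width: 0.0007
gripper_force: 0.0
```

{"api": "drive_tool", "payload": {"plan": [[-0.005, 0, 0, 0, 0, 0, -1], [-0.004, 0, 0, 0, 0, 0, -1], [0, 0, 0, 0, 0, 0, -1], [0, 0, 0, 0, 0, 0, -1]]}}

```text
t: 15.85
eef_pos: [0.6138, 0.0629, 0.046]
ee_rot: [0.024, 1.0, -0.0, -0.0]
wrist_force: [-3.4, -0.6, 1.8]
grip_width: 0.0
gripper_force: 1.6
```

{"api": "drive_tool", "payload": {"plan": [[-0.004, 0, 0, 0, 0, 0, -1], [0, 0, 0, 0, 0, 0, -1]]}}

```text
t: 16.05
eef_pos: [0.6139, 0.063, 0.046]
ee_rot: [0.024, 1.0, -0.0, -0.002]
wrist_force: [-13.2, 0.0, 9.8]
grip_width: 0.0004
gripper_force: 6.7
```

{"api": "drive_tool", "payload": {"plan": [[0.05, 0, 0, 0, 0, 0, -1], [0.15, 0, 0, 0, 0, 0, -1], [0.15, 0, 0, 0, 0, 0, -1], [0.15, 0, -0.05, 0, 0, 0, -1], [0.15, 0, -0.05, 0, 0, 0, -1], [0.1, 0, -0.1, 0, 0, 0, -1], [0, 0, 0, 0, 0, 0, -1]]}}

```text
t: 16.75
eef_pos: [0.3897, 0.0742, 0.1092]
ee_rot: [0.024, 1.0, 0.0, 0.003]
wrist_force: [0.1, -0.0, -0.7]
grip_width: 0.0006
gripper_force: 0.0
```

```bash
python3 - <<'E'
from h import *
a=snap('side','s8')[120:280,200:400,::-1]; b=snap('top','t8')[100:260,200:400,::-1]
cv2.imwrite('pics/c8.png',np.vstack([cv2.resize(x,(375,300),interpolation=cv2.INTER_CUBIC) for x in (a,b)]))
s=r.sense();print(s['t'],s['eef_pos'],s['wrist_force'])
E
```

```text
16.85 [0.39119589 0.07392645 0.1067312 ] [0.34818897 0.79032331 0.33418941]
```

View pics/c8.png

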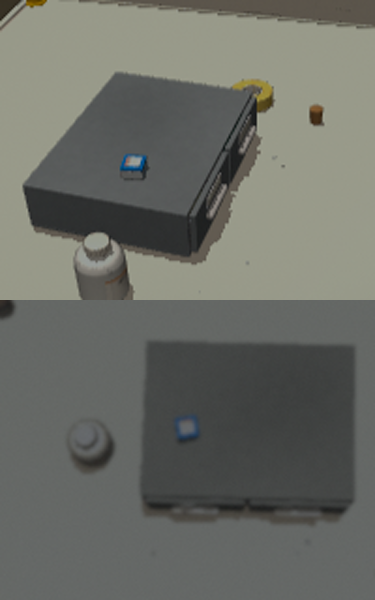

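Both drawers are flush with the case, with the front edges level at about row 500 in the lower crop. Both stopped at the same depth to within 1 mm, and the bystanders haven't moved.

```bash
python3 -c "
from bench import r
print(r.finish_job())"
```

```text
the job is handed in; nothing more can be done
None
```

I handed the job in at about 17 s: the lid was folded shut while its drawer was still out, then both drawers were pushed home, the small things look unmoved, and the highest push I read was about 16 N; no verdict came back.

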